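# Slide the pot off the mould against the sprung stop and lift out the bracket

### The arm

A 7-joint arm with a two-finger parallel gripper is mounted at the origin on the work surface. World frame = base frame: x ahead of the robot, y to its left, z up, the work surface at z = 0. Lengths are in mm, angles in degrees, forces in N, time in s.
With the tool pointing down it reaches from about 425 to 875 mm from the base axis. Payload 8.4 kg.
Tool frame: the origin (TCP) lies midway between the tips of the shut fingers; the grasp point (between the pads) lies 19 mm behind it (tcp_to_grasp is the z of the grasp point in the tool frame, in mm); z points along the fingers, y is the line along which they close (so a half turn about z gives the same grasp; the last joint's range is limited). The gripper opens to 85 mm and grips with 20 to 120 N. Pads are 22 mm wide; open, the fingers measure 114 mm over their backs; the gripper's body (76 mm by 85 mm) begins 54 mm behind the grasp point. The pads swing forward as they close: fully open they stand 13 mm farther back than shut.
Start: joints at [-82.632, 19.091, 2.286, 83.961, -0.768, 76.965, -3.352], TCP at [146.796, 633.177, 207.908] pointing down, gripper open.
Joint ranges: [-147.57, 147.57], [-21.85, 119.76], [-74.77, 79.35], [14.55, 137.4], [-85.83, 265.84], [4.83, 119.75], [-152.11, 152.11]. Speed limits (degrees/s): [127.2, 127.2, 159.86, 159.86, 180, 180, 180].

### API

Orientations are given as a 3x3 rotation matrix whose columns are the frame's x, y, z axes.
In Python, from rig import * gives the robot as it stands.
- The arm moves only by the shell command python3 -m crank 'ROWS' [OPENING] [FORCE]. ROWS is JSON, a list that holds one entry, the list of rows, each a list of 6 numbers: the shift along the tool's x, y, z in m, then the turn, a rotation vector about the tool's x, y, z in degrees. In form: [[[x, y, z, rx, ry, rz], ...]]. A call has 1 to 12 rows; each row is the pose to reach, as a shift and turn from the pose commanded when the call began, along the tool's axes at that moment; what a row does not reach only later rows make up. A row lasts 1/12 s, in which the tool goes at most 41.7 mm and 7.16 degrees, less where a joint would pass 70% of its speed; a pose out of reach is approached as far as the arm can. A call with a gripper value outside its range is refused whole. OPENING is the finger opening in m, from 0 to 0.0854, set as the call begins (- or left out, the last holds). The fingers move at their own pace and stop on an object; FORCE is the grip in N (left out, the last holds). Time passes only in rows, so rows that repeat a pose let the fingers close. It gives the time, the measured TCP pose, the force, the opening and the grip force at its end, in the units of the state.
- get_obs(): the state, without advancing time (a new reading comes with each control period).
- camera(name): name is "scene" or "top"; returns (picture, depth): 384x512x3 uint8, blue, green, red; 384x512 float32, mm along the optical axis (not along the pixel's ray), 0 where there is no reading.
- camera_info(name): a dict with "vertical_fov" (degrees; the focal length in pixels is half the picture's height over the tangent of half this angle, whatever the lens; pixels are square), "cx", "cy" (the principal point, pixels), "dist_coeffs" ([k1, k2, p1, p2, k3] as OpenCV has them; the pictures are not rectified), "R" (3x3) and "t" (3): a world point X has camera coordinates R X + t. Camera axes: x right, y down, z forward; pixel columns grow to the right and rows downward; lengths in mm; the calibration is good to about 2 mm. A picture is of the moment at which its call begins. camera_info takes no time and is no camera call.
- hand_in(): hands the job in; it is judged then, once.
The state is a dict: "clock": time; "joint_positions": joint angles; "qvel": joint speeds; "effort": joint torques, N m; "eef_pos": TCP position; "ee_rot": TCP orientation; "ft_force": force on the tool from outside, world axes, zero at the start; "ft_torque": the same for the moment, N m; "opening": finger opening in mm; "finger_force": force on a finger pad.
Only numpy, scipy, OpenCV 4.12 (cv2) and the standard library are available. Lean on these libraries where they do the work, as an engineer would, in place of code of your own. Each camera call takes 0.05 s, during which the arm holds its last target. There are 200 camera calls.

### The job

Slide the steel pot sideways off the mould, without lifting or tipping it, along the marked lane until it gently presses in the sprung stop (feel for it: how far its rod sticks out differs every time), and leave it there, centred in the lane and still pressing on the stop. Then lift the cast bracket out of the open cavity and set it down, not dropped, flat on its base in the middle of the shallow metal tray. Leave everything else alone.

Things in the scene. Friction and masses are not known exactly. Their poses are not given: they have to be found in the camera images.
- plate: Fixed dark steel mould plate, 170 (own x) x 420 (y) x 40 mm tall; origin under its centre, top at z = 40. Open cavity 94 (x) x 74 (y), 30 mm deep (floor at z = 10), centred at x 0, y -110, inside a scribed circle: the pot's first place. Pale scribed lines at x = -78 and +78 mark the parking lane, along y from its rounded end (y = -43) to the sprung stop at the +y end.
- pot: Closed round steel pot, flat lid, 130 mm across (lid rim 134), 75 mm tall, 0.55 to 0.95 kg, at first over the cavity. Origin at the centre of its underside. A straight black handle, 20 mm wide, 16 mm thick, sticks out along own -x from 75 to 175 mm off the axis, its middle 50 mm above the underside.
- clamp: Sprung stop: housing 40 (x) x 60 (y) x 52 mm, blue knob on top to 74 mm. Origin under it, on the plate's top; axes as the plate's. A rod at z = 35 points to -y and ends in a black 34 mm nose. The rod is locked at an unreported setting: the nose's face lies at y = -50 to -100 mm. The nose springs back 8 mm (0.7 to 2.4 N), then is solid; the pot's friction on the plate holds it pressed in.
- bracket: Cast aluminium bracket lying in the cavity, hidden under the pot at first: flat base 90 (own x) x 70 (y) x 8 mm, upright web in the middle 56 mm long (x), 16 mm thick (y), from 8 to 28 mm above the underside; 0.22 kg. Origin at the centre of its underside. In the cavity the web's top is 2 mm below the plate's top.
- tray: Fixed shallow open aluminium tray, 150 (own x) x 120 (y) mm outside, walls 4 mm thick and 24 mm tall, floor 4 mm thick, to the left or right of the plate. Origin under its centre. A brown carton, 140 x 110 x 50 mm, stands on the other side.
- torch: Bystander, leave alone: black hand torch, 145 mm long, 38 mm head, lying in front of the plate; origin under its middle
- squeegee: Bystander, leave alone: wood and rubber print squeegee, 200 x 36 x 70 mm, standing on its blade behind the plate; origin under its middle
- jar1: Bystander, leave alone: white ink jar, 70 mm across, 85 mm tall, behind the plate; origin under its middle
- jar2: Bystander, leave alone: white ink jar, 80 mm across, 100 mm tall, behind the plate; origin under its middle
- tape: Bystander, leave alone: roll of tape lying flat, 96 mm across, 30 mm tall; origin under its middle
- spatula: Bystander, leave alone: ink spatula lying flat, long axis = own x
- wrench: Bystander, leave alone: spanner lying flat, long axis = own x
Mind the look-alikes: they are no part of the job. What is shaped like the pot but orange is not meant.

How it is judged:
By the outcome, as a careful person would: the job done as asked, in the order asked, and still so for the second after the job is handed in, with the robot touching nothing.
It also fails if it takes over 67 s, if anything falls off the work surface, if the arm or the gripper's body presses on something with over 40 N, if the wrist force passes 120 N, or if a joint passes its speed limit or range.

## Working session

There is one attempt and no reset: what is moved stays moved. The work goes in short steps, Python scripts to look and compute and a shell command to move; the robot and the scene stay as the last step left them, time stands still between calls to the robot, and variables do not carry over. Pictures are saved under pics/ and viewed, at most 10 in all, crops included, and the job is handed in when it is done.

```bash
ls; mkdir -p pics
python3 - <<'E'
from rig import *
import cv2,json
o=get_obs();print(o)
for n in("scene","top"):
    i=camera_info(n);print(n,i)
    p,d=camera(n);cv2.imwrite(f"pics/{n}0.png",p);import numpy as np;np.save(f"pics/{n}0.npy",d)
E
```

```text
pics
{'clock': 0.0, 'joint_positions': array([-82.63583057,  19.13075233,   2.28261699,  84.01089161,
        -0.76800116,  76.96587956,  -3.35419949]), 'qvel': array([ 0.03632679,  0.02806817, -0.07677959, -0.04843266,  0.04076359,
        0.02302703,  0.0162104 ]), 'effort': array([ 1.44847570e-03, -6.58531451e+01,  1.36638399e+00, -4.05571640e+01,
        1.67705520e-02,  1.24136082e-02, -2.85469184e-05]), 'eef_pos': array([146.64375553, 632.73372352, 207.03359944]), 'ee_rot': array([[-9.74175488e-01,  2.25792037e-01, -2.71988810e-04],
       [ 2.25792182e-01,  9.74174199e-01, -1.58794408e-03],
       [-9.35806471e-05, -1.60834914e-03, -9.99998702e-01]]), 'ft_force': array([-0.25061626, -0.51961264,  0.75884478]), 'ft_torque': array([ 0.00483174, -0.01994659,  0.01574676]), 'finger_force': 0.0, 'opening': 85.29906304328357}
scene {'vertical_fov': 56.83298772114896, 'cx': 253.33601729768557, 'cy': 200.94553568827482, 'dist_coeffs': array([-0.06888486,  0.        ,  0.        ,  0.        ,  0.        ]), 'R': array([[ 0.68624677,  0.7272547 , -0.01288329],
       [ 0.4358877 , -0.42535962, -0.79314003],
       [-0.58229484,  0.53867411, -0.60890304]]), 't': array([-249.42563726, -192.60830471, 1546.09169076])}
top {'vertical_fov': 52.02446547065597, 'cx': 249.51209553022224, 'cy': 192.70688694449143, 'dist_coeffs': array([0.01899773, 0.        , 0.        , 0.        , 0.        ]), 'R': array([[ 0.02720576, -0.99959807,  0.00797165],
       [-0.99036376, -0.02803601, -0.13562305],
       [ 0.13579203, -0.00420511, -0.99072844]]), 't': array([-138.00278797,  473.56072859, 1301.21922988])}
```

View pics/scene0.png

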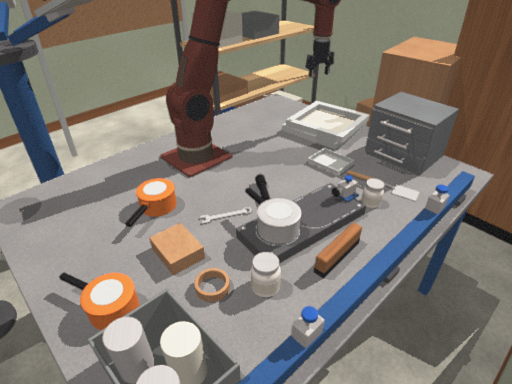

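View pics/top0.png

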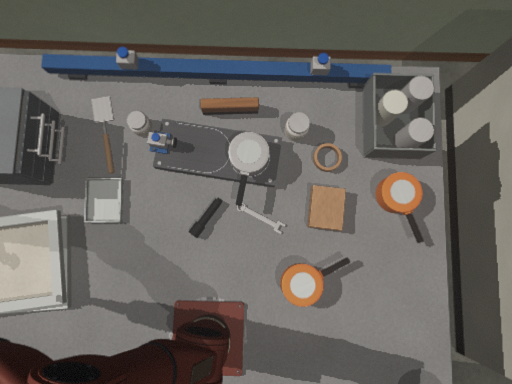

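The scene view shows the steel pot at (279,220) and two orange look-alike pots at (156,197) and (109,298). The top view shows the steel pot at (249,153) with its handle end near (241,205), the stop at (160,143), the tray at (104,200) and the carton at (327,207). The orange pots at top (402,193) and (303,285) don't fit "steel". The big bin at top (25,262) is too large to be the 150x120 tray. I'll confirm the choice in an enlarged crop and measure there.

```bash
cat > h.py <<'E'
from rig import *
import numpy as np, cv2
def K(n):
    i=camera_info(n);f=192/np.tan(np.radians(i["vertical_fov"]/2))
    return np.array([[f,0,i["cx"]],[0,f,i["cy"]],[0,0,1.]]),i["dist_coeffs"],np.array(i["R"]),np.array(i["t"])
def ray(n,uv):
    k,D,R,t=K(n);u=cv2.undistortPoints(np.array(uv,float).reshape(-1,1,2),k,D)[:,0]
    return -R.T@t,np.c_[u,np.ones(len(u))]@R      # centre, world dirs (depth 1)
def onz(n,uv,z):
    c,d=ray(n,uv);return c+d*((z-c[2])/d[:,2])[:,None]
def cloud(n,d):
    v,u=np.mgrid[:384,:512];c,r=ray(n,np.c_[u.ravel(),v.ravel()])
    X=c+r*d.ravel()[:,None];X[d.ravel()==0]=np.nan;return X.reshape(384,512,3)
def proj(n,X):
    k,D,R,t=K(n);return cv2.projectPoints(np.array(X,float).reshape(-1,3),cv2.Rodrigues(R)[0],t,k,D)[0][:,0]
def tri(uvs,uvt):
    a,da=ray("scene",uvs);b,db=ray("top",uvt);o=[]
    for p,q in zip(da,db):
        s=np.linalg.lstsq(np.c_[p,-q],b-a,rcond=None)[0];o.append((a+s[0]*p+b+s[1]*q)/2)
    return np.array(o)
def look(tag,box=None,n="top",s=4):
    p,d=camera(n);cv2.imwrite(f"pics/{tag}.png",p);np.save(f"pics/{tag}.npy",d)
    if box: a,b,c,e=box;cv2.imwrite(f"pics/{tag}c.png",cv2.resize(p[b:e,a:c],None,fx=s,fy=s,interpolation=cv2.INTER_CUBIC))
    return p,d
E
python3 - <<'E'
from h import *
p=cv2.imread("pics/top0.png");cv2.imwrite("pics/topc.png",cv2.resize(p[90:240,80:280],None,fx=4,fy=4,interpolation=cv2.INTER_CUBIC))
for n in("top","scene"):
    X=cloud(n,np.load(f"pics/{n}0.npy"));
    m=(X[...,0]>400)&(X[...,0]<900)&(abs(X[...,1])<450)
    h=np.histogram(X[m][:,2],bins=np.arange(-10,110,4));print(n,dict(zip(h[1].astype(int),h[0])))
    for c in(proj(n,onz("top",[[249,153]],75+40)),):print(c)
    # pot lid
    w=m&(abs(X[...,2]-115)<6)
    nn,l,st,ce=cv2.connectedComponentsWithStats(w.astype(np.uint8))
    for i in range(1,nn):
        if st[i,4]>60:
            q=X[l==i];print("lid?",st[i],q.mean(0),cv2.minEnclosingCircle(q[:,:2].astype(np.float32)))
    w=m&(abs(X[...,2]-40)<4)
    nn,l,st,ce=cv2.connectedComponentsWithStats(w.astype(np.uint8))
    for i in range(1,nn):
        if st[i,4]>300:
            q=X[l==i];print("plate?",st[i],q.mean(0),cv2.minAreaRect(q[:,:2].astype(np.float32)))
    w=m&(abs(X[...,2]-24)<3.5)
    nn,l,st,ce=cv2.connectedComponentsWithStats(w.astype(np.uint8))
    for i in range(1,nn):
        if st[i,4]>40:
            q=X[l==i];print("tray?",st[i],q.mean(0),cv2.minAreaRect(q[:,:2].astype(np.float32)))
E
```

```text
top {np.int64(-10): np.int64(299), np.int64(-6): np.int64(4432), np.int64(-2): np.int64(11961), np.int64(2): np.int64(6591), np.int64(6): np.int64(1060), np.int64(10): np.int64(204), np.int64(14): np.int64(222), np.int64(18): np.int64(292), np.int64(22): np.int64(311), np.int64(26): np.int64(334), np.int64(30): np.int64(404), np.int64(34): np.int64(978), np.int64(38): np.int64(2460), np.int64(42): np.int64(1319), np.int64(46): np.int64(727), np.int64(50): np.int64(687), np.int64(54): np.int64(288), np.int64(58): np.int64(212), np.int64(62): np.int64(326), np.int64(66): np.int64(849), np.int64(70): np.int64(765), np.int64(74): np.int64(181), np.int64(78): np.int64(105), np.int64(82): np.int64(198), np.int64(86): np.int64(168), np.int64(90): np.int64(137), np.int64(94): np.int64(215), np.int64(98): np.int64(322), np.int64(102): np.int64(111)}
[[249. 153.]]
lid? [116  59  20   7  78] [890.0051269  296.03503192 117.02862965] ((889.8848266601562, 298.0809326171875), 30.878875732421875)
lid? [312  65  18   6  68] [ 891.16890752 -347.37098902  117.1585708 ] ((890.3385620117188, -348.0009765
[... 2333 characters left out ...]
.41962432861328)
tray? [169 252  36  19  60] [ 502.59397214 -396.6100599    23.90201745] ((503.1064758300781, -393.8916931152344), (111.18008422851562, 12.71555233001709), 79.7575454711914)
tray? [199 271  27   8  44] [ 587.94643952 -372.2866498    24.05556348] ((593.888427734375, -373.2510681152344), (72.26030731201172, 25.824275970458984), 45.219451904296875)
tray? [253 284  27  10  43] [ 734.53406702 -301.58566563   23.96171038] ((733.2794189453125, -299.7210388183594), (70.66012573242188, 22.442893981933594), 53.35355758666992)
tray? [195 286  34  13  66] [ 642.9893267  -415.02028247   24.25319418] ((639.0427856445312, -412.09375), (88.7162094116211, 32.69228744506836), 52.4512825012207)
```

View pics/topc.png

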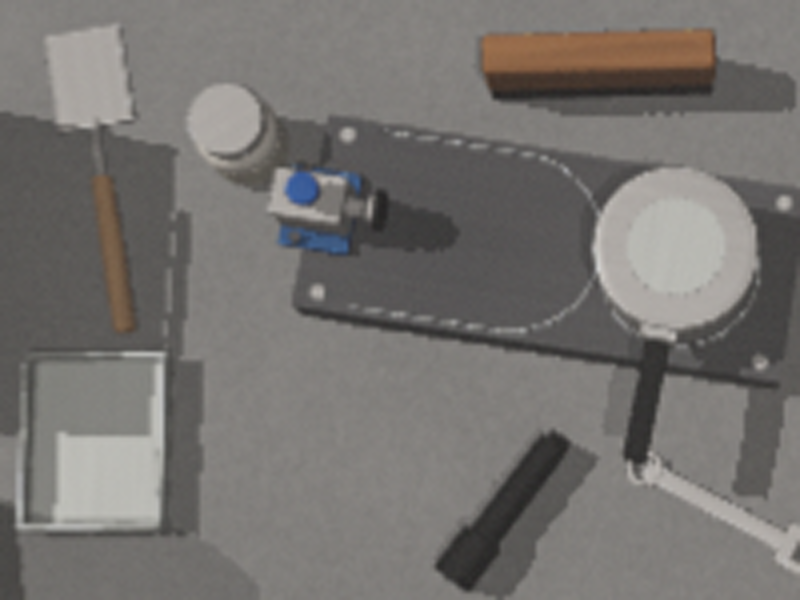

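This confirms the pot: steel with a pale lid at top crop (676,247), on the scribed circle, black handle toward (640,455). The stop's nose face is near crop (385,210), the torch at (500,510), and the spanner end at (640,467) near the handle tip. The tray is at crop (22..165, 352..528).

Run:
```python
from h import *
p=cv2.imread("pics/scene0.png");cv2.imwrite("pics/scenec.png",cv2.resize(p[140:260,235:395],None,fx=5,fy=5,interpolation=cv2.INTER_CUBIC))
t=lambda u:[[80+a/4-.375,90+b/4-.375] for a,b in u]
s=onz("top",t([(347,134),(317,292),(785,203),(760,362)]),41);print("screws",s.round(1),s.mean(0))
print("tray",onz("top",t([(22,352),(165,352),(160,530),(18,527)]),24).round(1))
print("nose/knob/face",onz("top",t([(385,197),(385,225)]),85).round(1),onz("top",t([(303,188)]),114).round(1))
for n in("top","scene"):
    X=cloud(n,np.load(f"pics/{n}0.npy"))
    # pot frame-ish: handle pixels
    m=(abs(X[...,2]-96)<8)&(X[...,0]>410)&(X[...,0]<532)&(abs(X[...,1]+105)<60)
    q=X[m];c=q.mean(0);w,v=np.linalg.eigh(np.cov(q[:,:2].T));print(n,"handle",m.sum(),c,np.median(q[:,2]),v[:,1],np.sqrt(w),q[:,0].min(),q[:,0].max())
    # plate top refine: trimmed
    m=(abs(X[...,2]-40)<6)&(X[...,0]>500)&(X[...,0]<740)&(X[...,1]>-240)&(X[...,1]<210)
    q=X[m][:,:2]
    for a in(-6.5,-7,-7.5,-8):
        r=np.radians(a);L=np.c_[q@[np.cos(r),np.sin(r)],q@[-np.sin(r),np.cos(r)]];print(a,np.percentile(L,[.5,1.5,98.5,99.5],axis=0).round(1).tolist())
```

```text
screws [[ 709.6  167.9   41. ]
 [ 570.4  185.6   41. ]
 [ 659.9 -210.3   41. ]
 [ 521.  -191.7   41. ]] [615.2370224  -12.11580394  41.        ]
tray [[514.4 436.7  24. ]
 [518.  315.7  24. ]
 [366.2 309.   24. ]
 [365.6 427.5  24. ]]
nose/knob/face [[643.  124.   85. ]
 [619.2 122.8  85. ]] [[640.5 184.9 114. ]]
top handle 206 [481.12258027 -97.34531443  98.05765798] 98.31831155221289 [-0.9866529   0.16283752] [ 6.03014747 30.99983376] 427.9735886804699 531.6390253480076
-6.5 [[527.1, -150.2], [529.2, -147.1], [696.5, 260.5], [699.0, 265.5]]
-7 [[527.4, -144.8], [528.7, -141.8], [695.7, 265.8], [697.8, 270.7]]
-7.5 [[527.0, -139.5], [528.1, -136.5], [695.0, 271.3], [696.8, 276.0]]
-8 [[525.7, -134.2], [527.4, -131.2], [694.3, 276.8], [696.5, 281.3]]
scene handle 138 [475.18546918 -99.93740399  97.21896176] 98.23481513787777 [-0.98527221  0.1709932 ] [ 6.2067282  27.24704817] 426.9893988011836 520.8658434418278
-6.5 [[526.8, -152.2], [530.5, -150.6], [698.4, 256.6], [699.5, 264.4]]
-7 [[527.5, -147.1], [530.5, -145.6], [697.3, 262.6], [698.3, 270.3]]
-7.5 [[526.8, -141.8], [529.4, -140.4], [697.0, 268.5], [698.1, 275.7]]
-8 [[526.3, -136.6], [528.7, -135.3], [697.1, 273.9], [698.0, 281.4]]
```

View pics/scenec.png

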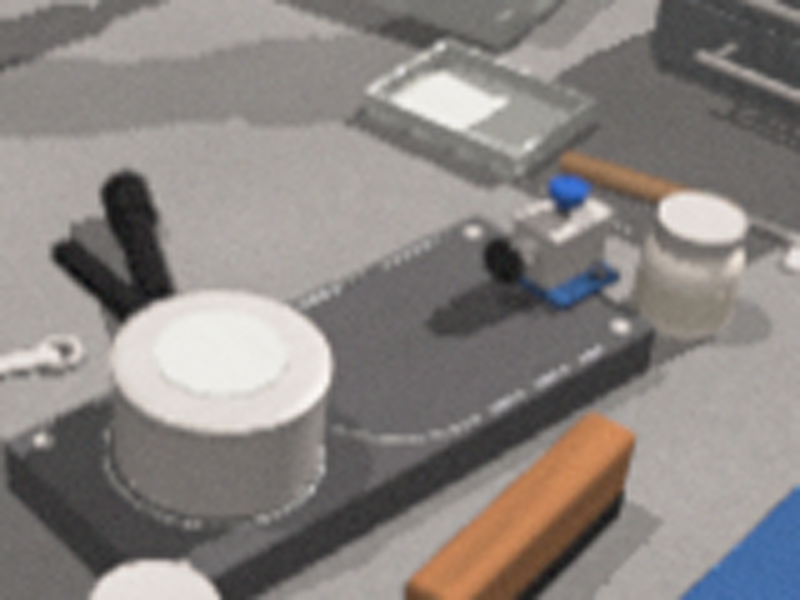

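In the scene crop the nose is at (503,262), the tray corners are at (370,95), (450,42), (595,100) and (515,165), and the handle is free of the torch. Next I measure the nose face and tray more precisely.

```bash
cat >> h.py <<'E'
A=np.radians(-7.45);PC=np.array([615.2,-12.1]);PX=np.array([np.cos(A),np.sin(A)]);PY=np.array([-np.sin(A),np.cos(A)])
def toplate(X): X=np.asarray(X);return np.stack([(X[...,:2]-PC)@PX,(X[...,:2]-PC)@PY,X[...,2]],-1)
E
python3 - <<'E'
from h import *
for n in("top","scene"):
    X=toplate(cloud(n,np.load(f"pics/{n}0.npy")))
    m=(abs(X[...,0])<15)&(X[...,2]>62)&(X[...,2]<90)&(X[...,1]>60)&(X[...,1]<165)
    print(n,m.sum(),np.round(np.histogram(X[m][:,1],bins=np.arange(100,168,4))[0],0));
    q=X[m];q=q[q[:,1]<np.percentile(q[:,1],40)];print(np.median(q,0),q.min(0))
s=lambda u:[[235+a/5-.4,140+b/5-.4] for a,b in u];t=lambda u:[[80+a/4-.375,90+b/4-.375] for a,b in u]
print("nose",toplate(tri(s([(503,262)]),t([(380,211)]))))
T=tri(s([(450,42),(595,100),(515,165),(368,95)]),t([(22,352),(22,352),(165,352),(165,352)]));
P=tri(s([(595,100),(515,165),(368,95),(450,42)]),t([(22,352),(165,352),(160,530),(18,527)]));print("tray",P.round(1),P.mean(0))
k=tri(s([(474,232),(621,326),(40,441)]),t([(317,292),(347,134),(760,362)]));print("screws",k.round(1))
E
```

```text
top 48 [ 0  0  0  0  0  0  0  0  0  6 14  4  6  4  8  6]
[  1.01747067 140.67893737  78.07644203] [-14.22836195 139.03691924  64.33832127]
scene 54 [ 0  0  0  0  0  0  0  0  0  9 31  3  1  3  4  2]
[  0.57274363 140.540528    74.90461995] [-13.66082494 137.49242998  63.51332171]
nose [[-1.32454168e-01  1.42664391e+02  7.43714434e+01]]
tray [[513.2 435.6  23.3]
 [518.3 317.6  14.5]
 [367.5 312.6  16. ]
 [365.7 428.5  21.4]] [441.187675   373.55546187  18.80517528]
screws [[ 570.9  186.1   39.7]
 [ 709.4  167.7   40.7]
 [ 520.5 -192.5   40.2]]
```

```bash
cat >> h.py <<'E'
from scipy.spatial.transform import Rotation as Ro
def go(x,y,z,yaw):
    "tool shift (m) and turn (deg) from the measured pose to TCP x,y,z, tool y at world angle 90+yaw, pointing down"
    o=get_obs();R=np.array(o["ee_rot"]);r=np.radians(yaw)
    G=np.array([[-np.cos(r),-np.sin(r),0],[-np.sin(r),np.cos(r),0],[0,0,-1.]])
    d=R.T@(np.array([x,y,z])-o["eef_pos"])/1000
    print((*d.round(4),*Ro.from_matrix(R.T@G).as_rotvec(degrees=True).round(2)),"t",o["clock"],"at",o["eef_pos"].round(1),"F",o["ft_force"].round(2),"open",round(o["opening"],1),"ff",round(o["finger_force"],1))
E
python3 -m crank '[[[-0.382,-0.304,0.04,0,0,-3.9],[-0.382,-0.304,0.04,0,0,-3.9],[-0.382,-0.304,0.04,0,0,-3.9],[-0.382,-0.304,0.04,0,0,-3.9],[-0.382,-0.304,0.04,0,0,-3.9],[-0.382,-0.304,0.04,0,0,-3.9],[-0.382,-0.304,0.04,0,0,-3.9],[-0.382,-0.304,0.04,0,0,-3.9],[-0.382,-0.304,0.04,0,0,-3.9],[-0.382,-0.304,0.04,0,0,-3.9],[-0.382,-0.304,0.04,0,0,-3.9],[-0.382,-0.304,0.04,0,0,-3.9]]]'
python3 -c "
from h import *
go(497.5,-101.5,130,-9.15)"
```

```text
clock: 1.1
eef_pos: [451.9, 247.2, 167.7]
ee_rot: [[-0.987, 0.162, 0.0], [0.162, 0.987, -0.001], [-0.0, -0.001, -1.0]]
ft_force: [0.0, 0.5, -0.4]
opening: 85.6
finger_force: 0.0
(np.float64(-0.1013), np.float64(-0.3367), np.float64(0.0379), np.float64(-0.03), np.float64(0.02), np.float64(-0.15)) t 1.1 at [451.9 247.2 167.7] F [ 0.03  0.51 -0.42] open 85.6 ff 0.0
```

```bash
python3 -m crank '[[[-0.1,-0.337,0.038,0,0,0],[-0.1,-0.337,0.038,0,0,0],[-0.1,-0.337,0.038,0,0,0],[-0.1,-0.337,0.038,0,0,0],[-0.1,-0.337,0.038,0,0,0],[-0.1,-0.337,0.038,0,0,0],[-0.1,-0.337,0.038,0,0,0],[-0.1,-0.337,0.038,0,0,0],[-0.1,-0.337,0.038,0,0,0],[-0.1,-0.337,0.038,0,0,0],[-0.1,-0.337,0.038,0,0,0]]]' 0.06
python3 -c "
from h import *
go(497.5,-101.5,70,-9.15)
look('g1',(190,90,290,240))"
```

```text
clock: 2.02
eef_pos: [494.9, -99.2, 129.6]
ee_rot: [[-0.987, 0.162, -0.001], [0.162, 0.987, -0.0], [0.001, -0.001, -1.0]]
ft_force: [0.4, 0.4, 0.4]
opening: 60.1
finger_force: 0.0
(np.float64(-0.003), np.float64(-0.0019), np.float64(0.0596), np.float64(-0.03), np.float64(-0.05), np.float64(-0.18)) t 2.0167 at [494.9 -99.2 129.6] F [0.42 0.42 0.38] open 60.1 ff 0.0
```

View pics/g1c.png

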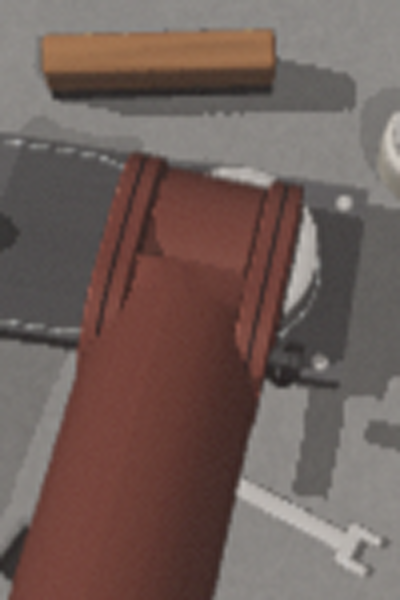

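The arm covers the handle in the top view, with one finger showing at (285,360). I'll rely on the measurement and descend.

```bash
python3 -m crank '[[[-0.003,-0.002,0.02,0,0,0],[-0.003,-0.002,0.04,0,0,0],[-0.003,-0.002,0.06,0,0,0],[-0.003,-0.002,0.06,0,0,0],[-0.003,-0.002,0.06,0,0,0]]]'
python3 -c "
from h import *
go(497.5,-101.5,70,-9.15)
look('g2',(225,160,345,260),'scene',5)"
```

```text
clock: 2.48
eef_pos: [497.4, -99.1, 69.6]
ee_rot: [[-0.988, 0.157, -0.002], [0.157, 0.988, -0.0], [0.002, -0.0, -1.0]]
ft_force: [0.6, 0.0, 0.5]
opening: 60.4
finger_force: 0.0
(np.float64(-0.0005), np.float64(-0.0024), np.float64(-0.0004), np.float64(-0.03), np.float64(-0.12), np.float64(0.1)) t 2.4833 at [497.4 -99.1  69.6] F [0.57 0.04 0.51] open 60.4 ff 0.0
```

View pics/g2c.png

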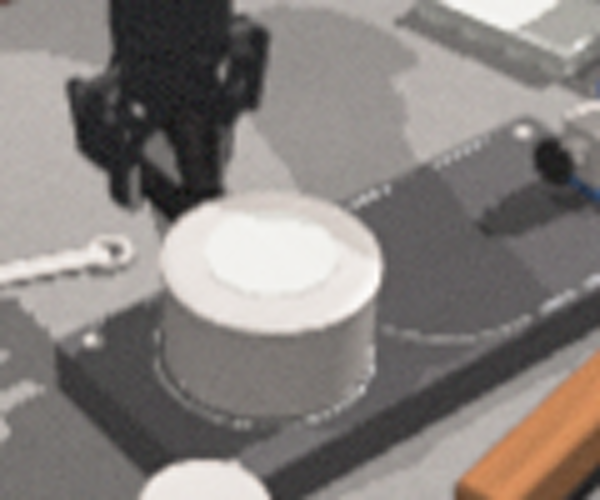

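The fingers straddle the handle, at crop (165,190). I shift 2 mm and close.

```bash
python3 -m crank '[[[0,-0.002,0,0,0,0],[0,-0.002,0,0,0,0],[0,-0.002,0,0,0,0],[0,-0.002,0,0,0,0],[0,-0.002,0,0,0,0],[0,-0.002,0,0,0,0],[0,-0.002,0,0,0,0],[0,-0.002,0,0,0,0]]]' 0.01 35
python3 -c "
from h import *
go(497.5,-101.5,70,-9.15)
d=186*PY;print(d)
R=get_obs()['ee_rot'];print(R.T@[*PY,0])"
```

```text
clock: 3.2
eef_pos: [498.3, -102.1, 71.0]
ee_rot: [[-0.987, 0.159, 0.001], [0.159, 0.987, 0.001], [-0.001, 0.001, -1.0]]
ft_force: [-2.2, 0.7, 7.9]
opening: 18.2
finger_force: 34.1
(np.float64(0.0009), np.float64(0.0005), np.float64(0.001), np.float64(0.04), np.float64(0.07), np.float64(0.01)) t 3.2 at [ 498.3 -102.1   71. ] F [-2.25  0.67  7.87] open 18.2 ff 34.1
[ 24.11693554 184.42986044]
[2.95574214e-02 9.99562809e-01 7.41725649e-04]
```

```bash
python3 -m crank '[[[0,0,-0.0012,0,0,0],[0,0,-0.0012,0,0,0],[0,0,-0.0012,0,0,0]]]'
python3 -m crank '[[[0,0.003,0,0,0,0],[0,0.009,0,0,0,0],[0.001,0.018,0,0,0,0],[0.001,0.03,0,0,0,0],[0.0012,0.042,0,0,0,0],[0.0016,0.054,0,0,0,0],[0.002,0.066,0,0,0,0],[0.0023,0.078,0,0,0,0],[0.0027,0.09,0,0,0,0],[0.003,0.1,0,0,0,0],[0.0032,0.107,0,0,0,0],[0.0033,0.11,0,0,0,0]]]'
python3 -c "
from h import *
go(498.3+150*PY[0],-102.1+150*PY[1],70.5,-9.15)"
```

```text
clock: 3.45
eef_pos: [497.9, -102.2, 71.2]
ee_rot: [[-0.987, 0.159, 0.001], [0.159, 0.987, -0.0], [-0.001, 0.0, -1.0]]
ft_force: [2.3, 0.2, -2.4]
opening: 18.4
finger_force: 34.3
clock: 4.45
eef_pos: [512.0, 8.3, 71.0]
ee_rot: [[-0.987, 0.158, -0.0], [0.158, 0.987, 0.0], [0.0, 0.0, -1.0]]
ft_force: [0.4, -3.5, -1.8]
opening: 18.5
finger_force: 34.7
(np.float64(0.0004), np.float64(0.0388), np.float64(0.0005), np.float64(0.0), np.float64(-0.01), np.float64(0.08)) t 4.45 at [512.    8.3  71. ] F [ 0.38 -3.49 -1.78] open 18.5 ff 34.7
```

```bash
python3 -m crank '[[[0,0.003,0,0,0,0],[0.0003,0.009,0,0,0,0],[0.0005,0.018,0,0,0,0],[0.0008,0.028,0,0,0,0],[0.0011,0.038,0,0,0,0],[0.0014,0.047,0,0,0,0],[0.0016,0.053,0,0,0,0],[0.0017,0.056,0,0,0,0],[0.0017,0.056,0,0,0,0],[0.0017,0.056,0,0,0,0]]]'
python3 -c "
from h import *
go(512+14*PY[0],8.3+14*PY[1],71,-9.15)
p,d=look('g3',(285,150,385,240),'scene',6)
for n,d in(('scene',d),('top',look('g3t',(140,90,260,190))[1])):
    X=toplate(cloud(n,d));m=(abs(X[...,2]-115)<6)&(abs(X[...,0])<75)&(X[...,1]>-60)&(X[...,1]<145)
    if n=='scene':
        q=X[m];print(n,m.sum(),np.median(q,0),cv2.minEnclosingCircle(q[:,:2].astype(np.float32)),np.percentile(q,[1,99],axis=0).round(1).tolist())
    m=(abs(X[...,0])<15)&(X[...,2]>62)&(X[...,2]<90)&(X[...,1]>110)&(X[...,1]<165);q=X[m];print(m.sum(),q.min(0) if m.sum() else '')
"
```

```text
clock: 5.28
eef_pos: [519.2, 62.8, 71.1]
ee_rot: [[-0.987, 0.158, 0.0], [0.158, 0.987, 0.0], [0.0, 0.0, -1.0]]
ft_force: [-0.3, 0.0, -2.4]
opening: 18.3
finger_force: 34.4
(np.float64(-0.0011), np.float64(-0.0409), np.float64(0.0001), np.float64(0.01), np.float64(-0.0), np.float64(0.04)) t 5.2833 at [519.2  62.8  71.1] F [-0.27  0.05 -2.38] open 18.3 ff 34.4
scene 806 [  6.64050666  49.39695203 116.40517869] ((-1.0744701623916626, 57.44309616088867), 68.55957794189453) [[-61.1, -6.6, 110.2], [63.8, 116.1, 120.1]]
14 [ -1.45767676 143.76831929  76.2880736 ]
0
```

View pics/g3c.png

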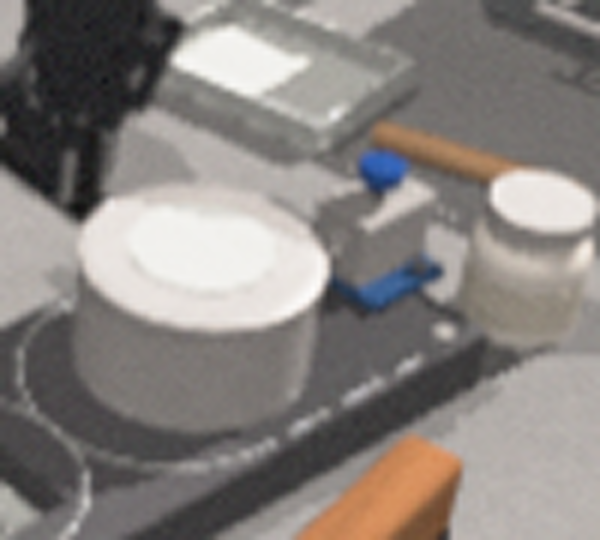

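The pot slid upright, with the cavity opening behind it, and the tray is undisturbed. Next I creep forward and feel for the stop.

```bash
S='python3 -m crank'
python3 -m crank '[[[0,0.003,0,0,0,0],[0.0001,0.006,0,0,0,0],[0.0002,0.008,0,0,0,0],[0.0003,0.009,0,0,0,0],[0.0003,0.01,0,0,0,0],[0.0003,0.011,0,0,0,0]]]' | grep -E "pos|force:"
python3 -m crank '[[[0,0.001,0,0,0,0],[0,0.002,0,0,0,0]]]' | grep -E "pos|t_force"
python3 -m crank '[[[0,0.001,0,0,0,0],[0,0.002,0,0,0,0]]]' | grep -E "pos|t_force"
python3 -m crank '[[[0,0.001,0,0,0,0],[0,0.002,0,0,0,0]]]' | grep -E "pos|t_force"
```

```text
eef_pos: [520.6, 73.2, 71.1]
ft_force: [-0.0, -2.3, -1.6]
finger_force: 34.6
eef_pos: [520.9, 75.2, 71.1]
ft_force: [-0.3, -2.9, -1.7]
eef_pos: [521.2, 77.3, 71.1]
ft_force: [-0.3, -2.7, -1.9]
eef_pos: [521.6, 79.3, 71.1]
ft_force: [-1.0, -2.7, -3.3]
```

```bash
python3 -m crank '[[[0,0.001,0,0,0,0],[0,0.002,0,0,0,0]]]' | grep -E "pos|t_force"
python3 -m crank '[[[0,0.001,0,0,0,0],[0,0.002,0,0,0,0]]]' | grep -E "pos|t_force"
python3 -c "
from h import *
o=[get_obs()['ft_force'][1] for _ in range(3)];print(o)
n='scene';d=look('g4',None,'scene')[1]
X=toplate(cloud(n,d));m=(abs(X[...,2]-115)<6)&(abs(X[...,0])<75)&(X[...,1]>-20)&(X[...,1]<155)
q=X[m];print(cv2.minEnclosingCircle(q[:,:2].astype(np.float32)),np.percentile(q,[1,99],axis=0).round(1).tolist())"
```

```text
eef_pos: [521.9, 81.3, 71.1]
ft_force: [-2.1, -4.5, -2.3]
eef_pos: [522.0, 82.9, 71.1]
ft_force: [-1.0, -3.4, -1.5]
[np.float64(-3.3527487967977425), np.float64(-3.3527487967977425), np.float64(-3.3527487967977425)]
((0.49570074677467346, 75.05827331542969), 67.26622009277344) [[-60.9, 11.6, 110.0], [64.0, 133.6, 120.1]]
```

```bash
for i in 1; do
python3 -m crank '[[[0,0.0005,0,0,0,0],[0,0.001,0,0,0,0]]]' | grep -E "pos|t_force"
python3 -m crank '[[[0,0.0005,0,0,0,0],[0,0.001,0,0,0,0]]]' | grep -E "pos|t_force"
python3 -m crank '[[[0,0,0,0,0,0],[0,0,0,0,0,0]]]' | grep -E "pos|t_force"
python3 -m crank '[[[0,0,0,0,0,0]]]' | grep -E "pos|t_force"
done
```

```text
eef_pos: [522.2, 83.9, 71.1]
ft_force: [-1.2, -3.8, -1.6]
eef_pos: [522.4, 85.0, 71.1]
ft_force: [-1.7, -4.3, -2.2]
eef_pos: [522.5, 85.2, 71.1]
ft_force: [-1.5, -5.0, -2.2]
eef_pos: [522.5, 85.1, 71.1]
ft_force: [-1.2, -3.6, -1.9]
```

The spring now pushes steadily at rest (−3.6 to −5 N, against 0 before), about 5 mm into the stroke. I release and rise.

```bash
python3 -m crank '[[[0,0,0,0,0,0],[0,0,0,0,0,0],[0,0,0,0,0,0],[0,0,0,0,0,0],[0,0,0,0,0,0]]]' 0.05 | grep -E "pos|force|open"
python3 -m crank '[[[0,0,-0.01,0,0,0],[0,0,-0.04,0,0,0],[0,0,-0.08,0,0,0],[-0.04,0,-0.1,0,0,0],[-0.08,0,-0.1,0,0,0],[-0.08,-0.04,-0.1,0,0,0],[-0.08,-0.08,-0.1,0,0,0],[-0.08,-0.08,-0.1,0,0,0]]]' | grep -E "pos|force|clock"
python3 -c "
from h import *
p,d=look('s1',None,'scene');pt,dt=look('t1')
cv2.imwrite('pics/s1c.png',np.vstack([cv2.resize(p[140:260,235:375],(700,600))[:300],cv2.resize(pt[90:190,140:290],(600,400))[:300,:].copy() if 0 else cv2.resize(pt[100:190,140:315],(700,360))[:290]]))
for n,d in(('scene',d),('top',dt)):
    X=toplate(cloud(n,d));m=(abs(X[...,2]-115)<6)&(abs(X[...,0])<75)&(X[...,1]>-20)&(X[...,1]<155)
    q=X[m];print(n,m.sum(),cv2.minEnclosingCircle(q[:,:2].astype(np.float32)),np.percentile(q,[1,99],axis=0).round(1).tolist())
    m=(abs(X[...,0])<8)&(X[...,1]>-118+0)&(X[...,1]<-102);q=X[m];print('web',m.sum(),np.median(q,0) if m.sum() else '')
"
```

```text
eef_pos: [522.8, 85.6, 71.3]
ft_force: [-0.3, -0.1, 0.4]
opening: 50.0
finger_force: 0.0
clock: 8.43
eef_pos: [588.0, -16.7, 171.7]
ft_force: [0.1, -2.4, 0.5]
finger_force: 0.0
scene 770 ((0.919872522354126, 76.21404266357422), 66.85248565673828) [[-60.0, 14.3, 109.4], [65.0, 135.8, 120.1]]
web 27 [   0.66755743 -114.13523672   37.30982945]Traceback (most recent call last):
  File "<string>", line 7, in <module>
    q=X[m];print(n,m.sum(),cv2.minEnclosingCircle(q[:,:2].astype(np.float32)),np.percentile(q,[1,99],axis=0).round(1).tolist())
                                                                              ~~~~~~~~~~~~~^^^^^^^^^^^^^^^^^
    return _quantile_unchecked(
        a, q, axis, out, overwrite_input, method, keepdims, weights)
    return _ureduce(a,
                    func=_quantile_ureduce_func,
    ...<5 lines>...
                    overwrite_input=overwrite_input,
                    method=method)
    r = func(a, **kwargs)
    result = _quantile(arr,
                       quantiles=q,
    ...<2 lines>...
                       out=out,
                       weights=wgt)
    slices_having_nans = np.isnan(arr[-1, ...])
                                  ~~~^^^^^^^^^
IndexError: index -1 is out of bounds for axis 0 with size 0
```

View pics/s1c.png

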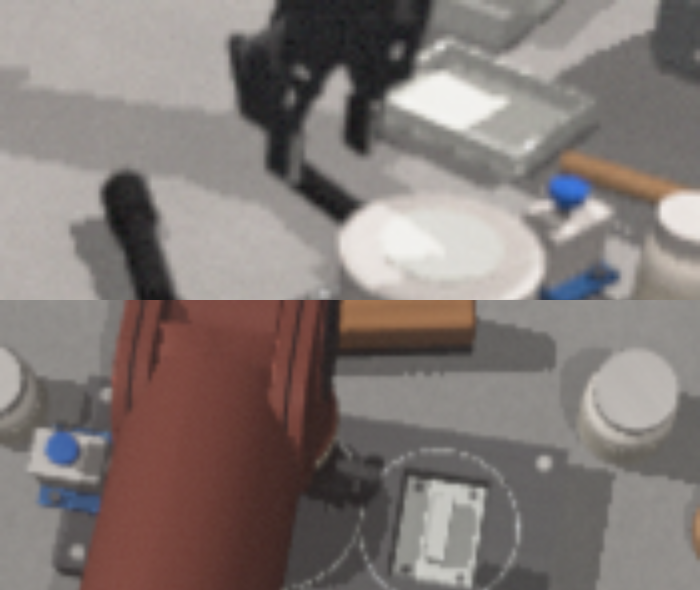

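The pot stands upright in the lane against the stop. The cavity is open, with the bracket at top pixel about (250,157): the web runs along plate x and the base is bright. The fingers are clear of the handle.

Run:
```python
from h import *
g=cv2.cvtColor(cv2.imread('pics/t1.png'),cv2.COLOR_BGR2GRAY)
m=np.zeros_like(g);m[138:178,236:266]=(g[138:178,236:266]>110)
n,l,st,ce=cv2.connectedComponentsWithStats(m)
for i in range(1,n):
    if st[i,4]>40:
        v,u=np.where(l==i);P=toplate(onz('top',np.c_[u,v],18));r=cv2.minAreaRect(P[:,:2].astype(np.float32));print(st[i],r,onz('top',[ce[i]],18))
# dark plate/cavity outline & web cloud from both views
for nme,f in(('top','t1'),('scene','s1')):
    X=toplate(cloud(nme,np.load(f'pics/{f}.npy')));m=(abs(X[...,0])<45)&(abs(X[...,1]+110)<35)
    q=X[m];w=q[(q[:,2]>33)&(q[:,2]<43)&(abs(q[:,0])<25)&(abs(q[:,1]+110)<20)];print(nme,len(q),len(w),np.median(w,0),np.percentile(w,[5,95],axis=0).round(1).tolist(),np.histogram(q[:,2],bins=[0,10,15,22,28,33,43,60])[0])
c=PC-110*PY;print(c);go(c[0],c[1],90,-7.45)
```

```text
[238 144  24  32 516] ((-4.494686126708984, -116.72874450683594), (82.36380767822266, 101.37930297851562), 89.93791961669922) [[ 600.07575152 -122.91300955   18.        ]]
top 496 65 [   1.34560668 -109.68226346   37.42600817] [[-21.4, -116.9, 34.0], [21.5, -102.6, 42.6]] [  1  52 320  47   3  73   0]
scene 296 69 [  -0.94888579 -112.47769335   38.57900659] [[-21.9, -119.1, 35.5], [23.7, -103.0, 41.1]] [  0   0 157  33  14  83   1]
[ 600.93729619 -121.17142284]
(np.float64(-0.0303), np.float64(-0.1086), np.float64(0.082), np.float64(-0.02), np.float64(0.03), np.float64(-1.95)) t 8.5333 at [588.7  -9.1 171.9] F [0.86 0.71 0.76] open 49.8 ff 0.0
```

```bash
python3 -m crank '[[[-0.03,-0.04,0,0,0,-1.9],[-0.03,-0.08,0.03,0,0,-1.9],[-0.03,-0.1095,0.06,0,0,-1.9],[-0.03,-0.1095,0.082,0,0,-1.9],[-0.03,-0.1095,0.082,0,0,-1.9],[-0.03,-0.1095,0.082,0,0,-1.9]]]' 0.032 | grep -E "pos|force|open|clock"
python3 -c "
from h import *
go(600.8,-122.2,23,-7.45)
d=look('t2')[1]
X=toplate(cloud('scene',look('s2',None,'scene')[1]));m=(abs(X[...,2]-115)<6)&(abs(X[...,0])<75)&(X[...,1]>0)&(X[...,1]<155)
q=X[m];print(cv2.minEnclosingCircle(q[:,:2].astype(np.float32)))
"
```

```text
clock: 9.03
eef_pos: [600.2, -118.5, 88.4]
ft_force: [0.4, 0.9, 0.6]
opening: 31.7
finger_force: 0.0
(np.float64(-0.0012), np.float64(-0.0036), np.float64(0.0654), np.float64(0.02), np.float64(-0.15), np.float64(0.19)) t 9.0333 at [ 600.2 -118.5   88.4] F [0.44 0.9  0.57] open 31.7 ff 0.0
((0.0553429089486599, 76.32333374023438), 67.5348129272461)
```

```bash
python3 -m crank '[[[-0.001,-0.003,0.015,0,0,0],[-0.001,-0.003,0.03,0,0,0],[-0.001,-0.003,0.03,0,0,0],[-0.001,-0.003,0.03,0,0,0]]]' | grep -E "force"
python3 -c "
from h import *
go(600.8,-122.2,23,-7.45)"
```

```text
ft_force: [-0.0, -0.2, 0.7]
finger_force: 0.0
(np.float64(0.0015), np.float64(-0.0015), np.float64(0.0373), np.float64(0.04), np.float64(0.05), np.float64(0.32)) t 9.4667 at [ 602.5 -120.9   60.3] F [-0.03 -0.2   0.73] open 32.1 ff 0.0
```

```bash
python3 -m crank '[[[0.0015,-0.0015,0.012,0,0,0.3],[0.0015,-0.0015,0.022,0,0,0.3],[0.0015,-0.0015,0.03,0,0,0.3],[0.0015,-0.0015,0.036,0,0,0.3],[0.0015,-0.0015,0.037,0,0,0.3],[0.0015,-0.0015,0.037,0,0,0.3]]]' | grep -E "pos|force"
python3 -m crank '[[[0,0,0,0,0,0],[0,0,0,0,0,0],[0,0,0,0,0,0],[0,0,0,0,0,0],[0,0,0,0,0,0],[0,0,0,0,0,0],[0,0,0,0,0,0]]]' 0.005 40 | grep -E "pos|force|open"
```

```text
eef_pos: [599.5, -123.9, 21.5]
ft_force: [0.2, 0.4, 0.5]
finger_force: 0.0
eef_pos: [600.0, -123.8, 22.2]
ft_force: [0.1, -0.2, -0.3]
opening: 5.0
finger_force: 0.0
```

Run:
```python
from h import *
go(600.8,-122.2,23,-7.45)
p,d=look('s3',(250,190,330,250),'scene',8);look('t3')
X=toplate(cloud('scene',d));m=(abs(X[...,0])<50)&(abs(X[...,1]+110)<40)&(X[...,2]<60)
q=X[m];H,a,b=np.histogram2d(q[:,0],q[:,1],bins=[np.arange(-50,51,10),np.arange(-150,-69,8)],weights=q[:,2]);N=np.histogram2d(q[:,0],q[:,1],bins=[a,b])[0];print(np.round(H/N))
```

```text
(np.float64(-0.0006), np.float64(0.0017), np.float64(-0.0008), np.float64(0.0), np.float64(0.01), np.float64(-0.1)) t 10.55 at [ 600.  -123.8   22.2] F [ 0.13 -0.18 -0.33] open 5.0 ff 0.0
[[40. 36. 32. 26. 28. 28. 20. nan nan nan]
 [nan nan 20. 20. 20. nan nan nan nan nan]
 [40. nan 20. 22. 28. nan nan nan nan 23.]
 [41. nan 19. 26. 26. nan nan 20. 20. 32.]
 [41. nan 30. 26. 32. 39. nan 21. 20. 28.]
 [41. nan 35. 35. 39. 46. 56. 20. 19. 29.]
 [40. nan 20. 24. 31. 38. nan 17. 19. 28.]
 [41. nan 20. 24. 30. 32. 22. 20. 18. 28.]
 [39. nan 20. nan 38. 25. nan 19. 20. 34.]
 [41. nan 42. nan 41. 41. 40. 41. 40. 40.]]<stdin>:5: RuntimeWarning: invalid value encountered in divide
```

View pics/s3c.png

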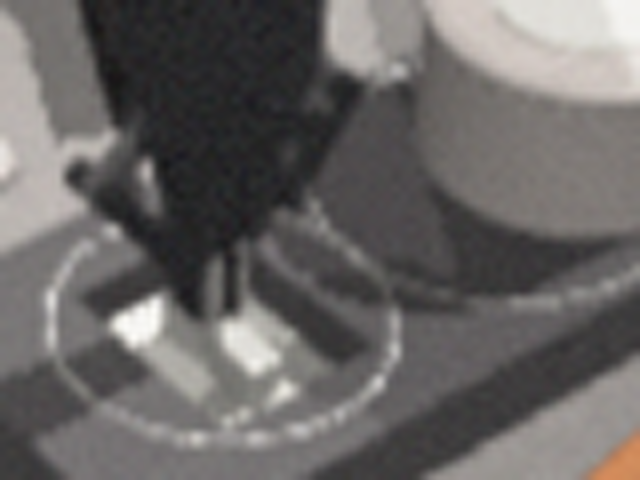

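Run:
```python
from h import *
def W(x,y,z): return [*(PC+x*PX+y*PY),z]
c=lambda X:((proj('scene',X)-[250,190])*8+3.5).round(0)
print("tcp",c([get_obs()['eef_pos']]))
print("webtop",c([W(x,y-111,38) for x,y in((-28,-8),(28,-8),(28,8),(-28,8))]).tolist())
print("base",c([W(x,y-111,18) for x,y in((-45,-35),(45,-35),(45,35),(-45,35))]).tolist())
print("cav",c([W(x,y-110,40) for x,y in((-47,-37),(47,-37),(47,37),(-47,37))]).tolist())
g=cv2.cvtColor(cv2.imread('pics/s3.png'),cv2.COLOR_BGR2GRAY)
print(g[220:242,262:300])
```

```text
tcp [[213. 355.]]
webtop [[158.0, 294.0], [248.0, 372.0], [280.0, 355.0], [190.0, 278.0]]
base [[78.0, 336.0], [220.0, 465.0], [359.0, 388.0], [215.0, 267.0]]
cav [[73.0, 293.0], [223.0, 427.0], [372.0, 347.0], [219.0, 221.0]]
[[122 119 123 115  95  65  43  36  39  38  37  40  37  39  40  32  31  61
   83  71  93 112  98  78  73  76  75  80  89 108 109 103  87  76  75  77
   73  80]
 [120 115 117 117 118  99  60  39  39  33  40  38  36  40  46  52  40  67
   92  77  89 115 108  81  77  80  76  76  72  82  87 119 128  91  76  76
   75  77]
 [118 119 121 118 117  96  68  47  34  40  34  44  39  42  71  84  36  51
   90  72  73  95 108  95  82  71  76  74  77  76  77  97 125 113  90  77
   65  66]
 [120 119 115  99  91  74  63  60  47  39  39  36  37  57  96 105  45  62
   96  69  54  70  93 107  92  77  79  77  73  77  71  76  90 101  98  89
   68  60]
 [114 101  91  71  66  64  63  61  52  43  37  36  41  60 102 103  48  65
  107  64  56  64  72  87 102  99 101  79  65  64  63  66  65  69  87  96
   80  79]
 [ 92  73  64  58  63  62  62  59  62  48  38  39  38  69 108 101  48  64
  10
[... 1925 characters left out ...]
 173 138 124 116 104 101  99  97 100  98  97 146 192
  115  94]
 [ 70  73  78  97 107 104 118 118 121 130 155 172 172 165 143 123 112 117
  119 127 128 131 172 224 193 143 106  95  99  98  98  98 103 125 168 169
  107  97]
 [ 82  86 105 117 120 118 116 118 114 118 127 147 164 146 125 122 116 116
  120 131 130 152 198 208 176 134 111 100  98  99  98 104 124 155 139 110
   95  97]
 [123 134 122 116 118 113 115 117 115 116 116 121 137 129 127 124 125 121
  130 130 135 160 169 143 123 118 114 108 111 108 124 144 143 133 100  94
   97  96]
 [128 141 140 144 120 115 116 115 115 113 116 117 118 118 133 126 131 146
  179 151 126 138 124 116 115 114 117 117 123 142 173 144 133 113  99  97
   98  99]]
```

Run:
```python
import rig;from h import *
print([a for a in dir(rig) if not a.startswith('_')], getattr(rig,'tcp_to_grasp',None))
X=cloud('scene',np.load('pics/s3.npy'));P=toplate(X)
for v in range(212,234,2): print(v,[(u,*P[v,u].round(0).astype(int).tolist()) if P[v,u,2]==P[v,u,2] else (u,) for u in (272,274,276,278,280)])
print(toplate(get_obs()['eef_pos']))
```

```text
['PlanningError', 'camera', 'camera_info', 'get_obs', 'hand_in', 'tcp_to_grasp'] -18.700000000000003
212 [(272, 7, -138, 129), (274, 8, -131, 126), (276, 14, -129, 130), (278, 17, -124, 128), (280, 8, -108, 115)]
214 [(272, 0, -132, 113), (274, 5, -128, 115), (276, 16, -130, 124), (278, 14, -121, 118), (280, 9, -109, 108)]
216 [(272, -9, -124, 96), (274, 8, -131, 111), (276, 15, -129, 115), (278, -3, -106, 91), (280, 8, -108, 99)]
218 [(272, 2, -134, 101), (274, 7, -130, 102), (276, 10, -125, 102), (278, 1, -109, 87), (280, 10, -109, 93)]
220 [(272, 10, -140, 102), (274, 6, -129, 93), (276, 14, -127, 97), (278, 4, -111, 82), (280, 9, -108, 84)]
222 [(272, 13, -142, 97), (274, 6, -129, 85), (276, 9, -124, 84), (278, 2, -109, 72), (280, 9, -107, 76)]
224 [(272, -3, -129, 70), (274, 5, -127, 75), (276, 8, -122, 74), (278, 4, -111, 66), (280, 12, -109, 71)]
226 [(272, -8, -125, 57), (274, 6, -128, 68), (276, 9, -123, 68), (278, 6, -112, 60), (280, 9, -107, 59)]
228 [(272, -15, -119, 40), (274, 5, -127, 59), (276, 8, -122, 59), (278, 4, -111, 50), (280, 9, -106, 51)]
230 [(272, -18, -116, 28), (274, -7, -117, 37), (276, 6, -119, 47), (278, 1, -107, 37), (280, 6, -103, 39)]
232 [(272, -16, -117, 22), (274, -2, -121, 35), (276, 3, -117, 35), (278, 8, -113, 37), (280, 16, -111, 42)]
[  -0.65377439 -112.77091865   22.16617418]
```

The pads closed above the web: depth shows the tips at z about 43, some 20 mm above the reported TCP. I'll open and descend by feel.

```bash
python3 -m crank '[[[0,0.001,0,0,0,0],[0,0.001,0,0,0,0],[0,0.001,0,0,0,0],[0,0.001,0,0,0,0]]]' 0.032 | grep -E "pos|force|open"
python3 -m crank '[[[0,0,0.002,0,0,0],[0,0,0.004,0,0,0],[0,0,0.006,0,0,0],[0,0,0.008,0,0,0],[0,0,0.01,0,0,0],[0,0,0.01,0,0,0]]]'  | grep -E "pos|force|open"
python3 - <<'E'
from h import *
p,d=look('s4',None,'scene');P=toplate(cloud('scene',d))
for v in range(220,240,2): print(v,[(u,*P[v,u].round(0).astype(int).tolist()) if P[v,u,2]==P[v,u,2] else (u,) for u in (268,270,272,274,276,278,280,282,284)])
E
```

```text
eef_pos: [600.0, -122.8, 22.1]
ft_force: [-0.0, -0.2, -0.6]
opening: 32.0
finger_force: 0.0
eef_pos: [599.7, -122.8, 11.5]
ft_force: [-0.1, -0.6, -0.3]
opening: 32.1
finger_force: 0.0
220 [(268, -7, -142, 91), (270, -6, -135, 88), (272, 9, -139, 100), (274, 16, -137, 103), (276, -48, -76, 28), (278, -44, -70, 28), (280, -5, -96, 68), (282, 5, -96, 76), (284, 6, -89, 72)]
222 [(268, 9, -154, 100), (270, 5, -143, 92), (272, 10, -139, 93), (274, 12, -133, 91), (276, -48, -75, 20), (278, -43, -71, 21), (280, -4, -96, 61), (282, 5, -96, 67), (284, 8, -90, 66)]
224 [(268, 11, -156, 95), (270, 5, -143, 84), (272, 11, -140, 86), (274, 9, -131, 80), (276, -40, -81, 19), (278, -36, -77, 20), (280, -4, -95, 52), (282, 5, -95, 59), (284, 8, -89, 57)]
226 [(268, 10, -155, 85), (270, 4, -142, 75), (272, 8, -138, 75), (274, 10, -131, 73), (276, -32, -88, 20), (278, -30, -81, 18), (280, -4, -95, 44), (282, 6, -96, 52), (284, 10, -91, 51)]
228 [(268, -4, -143, 61), (270, 3, -141, 66), (272, 5, -135, 63), (274, 11, -132, 66), (276, -9, -108, 39), (278, -6, -102, 37), (280, -3, -96, 37), (282, 6, -95, 
[... 275 characters left out ...]
, (274, 9, -130, 47), (276, 2, -116, 34), (278, 9, -114, 38), (280, 12, -108, 37), (282, 16, -104, 38), (284, 6, -86, 20)]
234 [(268, -16, -133, 22), (270, -16, -126, 18), (272, 3, -133, 36), (274, -3, -119, 24), (276, 5, -119, 30), (278, 14, -118, 35), (280, 20, -114, 38), (282, 26, -112, 42), (284, 28, -105, 39)]
236 [(268, 6, -151, 40), (270, -8, -132, 18), (272, -3, -127, 20), (274, 1, -122, 20), (276, 4, -117, 19), (278, 14, -118, 28), (280, 24, -118, 35), (282, 27, -113, 34), (284, 30, -107, 33)]
238 [(268, 12, -156, 39), (270, 16, -151, 40), (272, 23, -149, 43), (274, 7, -128, 19), (276, 11, -123, 20), (278, 16, -118, 20), (280, 24, -118, 27), (282, 28, -113, 27), (284, 29, -106, 24)]
```

```bash
python3 -m crank '[[[0,0,0.002,0,0,0],[0,0,0.004,0,0,0],[0,0,0.006,0,0,0],[0,0,0.008,0,0,0],[0,0,0.01,0,0,0],[0,0,0.01,0,0,0]]]'  | grep -E "pos|force"
python3 -m crank '[[[0,0,0.001,0,0,0],[0,0,0.002,0,0,0],[0,0,0.002,0,0,0]]]'  | grep -E "pos|force"
python3 -m crank '[[[0,0,0,0,0,0]]]'  | grep -E "force"
```

```text
eef_pos: [599.8, -122.8, 1.6]
ft_force: [-0.3, 0.2, 0.4]
finger_force: 0.0
eef_pos: [600.0, -122.9, -0.0]
ft_force: [0.0, -0.4, 0.1]
finger_force: 0.0
ft_force: [1.1, 0.6, 0.2]
finger_force: 0.0
```

```bash
python3 -m crank '[[[0,0,0,0,0,0],[0,0,0,0,0,0],[0,0,0,0,0,0],[0,0,0,0,0,0],[0,0,0,0,0,0],[0,0,0,0,0,0],[0,0,0,0,0,0]]]' 0.005 50 | grep -E "pos|force|open"
```

```text
eef_pos: [600.4, -122.1, 0.4]
ft_force: [-0.7, 5.5, 5.7]
opening: 14.8
finger_force: 50.3
```

```bash
python3 -m crank '[[[0,0,-0.002,0,0,0],[0,0,-0.006,0,0,0],[0,0,-0.012,0,0,0],[0,0,-0.02,0,0,0],[0,0,-0.03,0,0,0],[0,0,-0.04,0,0,0],[0,0,-0.055,0,0,0],[0,0,-0.075,0,0,0],[0,0,-0.1,0,0,0],[0,0,-0.125,0,0,0],[0,0,-0.15,0,0,0],[0,0,-0.15,0,0,0]]]' | grep -E "pos|force|open|clock"
python3 - <<'E'
from h import *
go(441.2,372,150,3)
p,d=look('s5',None,'scene');P=toplate(cloud('scene',d))
c=proj('scene',[[*(PC-112*PY),165]])[0].astype(int);print(c)
for v in range(c[1]-24,c[1]+24,3): print(v,[(u,*P[v,u].round(0).astype(int).tolist()) if P[v,u,2]==P[v,u,2] else (u,) for u in range(c[0]-12,c[0]+13,6)])
E
```

```text
clock: 13.95
eef_pos: [602.3, -125.4, 156.0]
ft_force: [0.5, -0.6, -1.5]
opening: 14.5
finger_force: 49.5
(np.float64(0.2261), np.float64(0.4714), np.float64(0.0039), np.float64(-0.09), np.float64(0.44), np.float64(-10.67)) t 13.95 at [ 602.3 -125.4  156. ] F [ 0.51 -0.56 -1.53] open 14.5 ff 49.5
[277 197]
173 [(265, 5, -164, 273), (271, 3, -142, 263), (277, 18, -133, 268), (283, 6, -102, 250), (289, -168, 79, 88)]
176 [(265, 15, -171, 272), (271, -3, -136, 248), (277, 18, -133, 258), (283, 13, -107, 246), (289, 14, -86, 238)]
179 [(265, 13, -169, 261), (271, -7, -133, 235), (277, 17, -132, 248), (283, 12, -106, 234), (289, -235, 141, 1)]
182 [(265, -10, -152, 232), (271, 12, -148, 242), (277, 11, -127, 233), (283, 10, -103, 222), (289, -218, 127, 2)]
185 [(265, -227, 16, 30), (271, 14, -150, 234), (277, 12, -127, 223), (283, 12, -105, 214), (289, -201, 112, 4)]
188 [(265, -205, -1, 35), (271, -5, -134, 207), (277, 12, -126, 213), (283, 10, -102, 201), (289, -186, 100, 3)]
191 [(265, -39, -129, 174), (271, -4, -135, 197), (277, 13, -127, 203), (283, 11, -103, 192), (289, -173, 88, 2)
[... 314 characters left out ...]
119, 179), (289, 36, -101, 174)]
203 [(265, -164, -32, 7), (271, 14, -148, 172), (277, 28, -138, 175), (283, 38, -124, 175), (289, 47, -111, 174)]
206 [(265, -157, -38, 0), (271, -144, -20, 0), (277, 39, -147, 176), (283, 48, -133, 175), (289, -67, -5, 41)]
209 [(265, -142, -49, 1), (271, -129, -33, 2), (277, 42, -149, 168), (283, -64, -33, 44), (289, -53, -17, 43)]
212 [(265, -131, -57, -1), (271, -79, -73, 41), (277, -65, -58, 43), (283, -53, -42, 42), (289, -41, -26, 42)]
215 [(265, -79, -97, 40), (271, -67, -82, 40), (277, -56, -65, 39), (283, -42, -52, 42), (289, -29, -37, 43)]
218 [(265, -65, -108, 42), (271, -55, -91, 41), (277, -46, -73, 37), (283, -31, -61, 41), (289, -20, -45, 40)]
```

The bracket is held level: base top reads about 174, so its underside is TCP + 10. I carry it to the tray above pot height.

```bash
python3 -m crank '[[[0.004,0.008,0,0,0,-0.5],[0.011,0.023,0,0,0,-1],[0.02,0.042,0,0,0,-2],[0.032,0.067,0,0,0,-3],[0.046,0.095,0,0,0,-4],[0.061,0.126,0,0,0,-5],[0.076,0.158,0,0,0,-6],[0.091,0.19,0,0,0,-7],[0.106,0.221,0,0,0,-8],[0.121,0.252,0,0,0,-9],[0.136,0.283,0,0,0,-10],[0.15,0.313,0,0,0,-10.5]]]' | grep -E "pos|force|open"
python3 -c "
from h import *
go(441.2,372.3,100,3)"
```

```text
eef_pos: [490.4, 208.5, 148.9]
ft_force: [0.6, 0.8, -2.9]
opening: 14.6
finger_force: 49.5
(np.float64(0.0403), np.float64(0.1663), np.float64(0.0487), np.float64(-0.07), np.float64(-0.1), np.float64(0.05)) t 15.0 at [490.4 208.5 148.9] F [ 0.57  0.75 -2.88] open 14.6 ff 49.5
```

```bash
python3 -m crank '[[[0.008,0.033,0,0,0,0],[0.016,0.066,0.005,0,0,0],[0.024,0.098,0.015,0,0,0],[0.031,0.128,0.028,0,0,0],[0.036,0.15,0.04,0,0,0],[0.039,0.16,0.048,0,0,0],[0.04,0.166,0.049,0,0,0],[0.04,0.166,0.049,0,0,0],[0.04,0.166,0.049,0,0,0]]]' | grep -E "pos|force|open"
python3 -c "
from h import *
go(441.2,372.3,40,3)
p,d=look('s6',None,'scene');X=cloud('scene',d)
m=(X[...,0]>360)&(X[...,0]<525)&(X[...,1]>300)&(X[...,1]<445);q=X[m]
b=q[(q[:,2]>105)&(q[:,2]<124)];print(len(b),np.percentile(b,[2,50,98],axis=0).round(0))
"
```

```text
eef_pos: [444.7, 369.5, 101.2]
ft_force: [-0.4, 0.3, -2.9]
opening: 14.6
finger_force: 49.5
(np.float64(0.0033), np.float64(0.003), np.float64(0.0612), np.float64(-0.06), np.float64(0.01), np.float64(-0.12)) t 15.75 at [444.7 369.5 101.2] F [-0.41  0.25 -2.91] open 14.6 ff 49.5
165 [[406. 329. 111.]
 [462. 350. 118.]
 [491. 401. 123.]]
```

```bash
python3 -m crank '[[[0.002,0.001,0.015,0,0,0],[0.003,0.003,0.033,0,0,0],[0.003,0.003,0.05,0,0,0],[0.003,0.003,0.066,0,0,0],[0.003,0.003,0.076,0,0,0],[0.003,0.003,0.08,0,0,0],[0.003,0.003,0.08,0,0,0],[0.003,0.003,0.08,0,0,0]]]' | grep -E "pos|force|open"
python3 -c "
from h import *
go(441.2,372.3,-4,3)"
```

```text
eef_pos: [441.6, 373.6, 22.0]
ft_force: [-1.5, 0.3, -1.7]
opening: 14.7
finger_force: 49.5
(np.float64(0.0005), np.float64(-0.0013), np.float64(0.026), np.float64(0.03), np.float64(0.05), np.float64(-0.1)) t 16.4667 at [441.6 373.6  22. ] F [-1.53  0.34 -1.7 ] open 14.7 ff 49.5
```

```bash
python3 -m crank '[[[0,-0.001,0.006,0,0,0],[0,-0.001,0.012,0,0,0],[0,-0.001,0.017,0,0,0],[0,-0.001,0.021,0,0,0],[0,-0.001,0.022,0,0,0],[0,-0.001,0.022,0,0,0]]]' | grep -E "pos|t_force"
python3 -m crank '[[[0,0,0.001,0,0,0],[0,0,0.002,0,0,0],[0,0,0.002,0,0,0]]]' | grep -E "pos|t_force"
python3 -m crank '[[[0,0,0.001,0,0,0],[0,0,0.002,0,0,0],[0,0,0.002,0,0,0]]]' | grep -E "pos|t_force"
```

```text
eef_pos: [440.7, 372.5, -1.4]
ft_force: [0.0, -0.4, -2.2]
eef_pos: [441.0, 372.7, -2.9]
ft_force: [0.1, 0.7, -1.8]
eef_pos: [440.8, 372.7, -5.0]
ft_force: [-0.1, 0.1, -1.8]
```

```bash
python3 -m crank '[[[0,0,0.0005,0,0,0],[0,0,0.001,0,0,0],[0,0,0.001,0,0,0]]]' | grep -E "pos|t_force"
python3 -m crank '[[[0,0,0.0005,0,0,0],[0,0,0.001,0,0,0],[0,0,0.001,0,0,0]]]' | grep -E "pos|t_force"
```

```text
eef_pos: [441.0, 372.7, -5.6]
ft_force: [-1.1, -1.3, 2.8]
eef_pos: [441.0, 372.8, -5.6]
ft_force: [-5.7, -4.4, 14.3]
```

Contact came at −5.6, exactly as predicted. I ease off 1 mm, open gently and rise straight up.

```bash
python3 -m crank '[[[0,0,-0.001,0,0,0],[0,0,-0.001,0,0,0]]]' | grep -E "pos|t_force"
python3 -m crank '[[[0,0,0,0,0,0],[0,0,0,0,0,0],[0,0,0,0,0,0],[0,0,0,0,0,0]]]' 0.034 | grep -E "pos|t_force|open"
python3 -m crank '[[[0,0,-0.004,0,0,0],[0,0,-0.012,0,0,0],[0,0,-0.025,0,0,0],[0,0,-0.045,0,0,0],[0,0,-0.075,0,0,0],[0,0,-0.11,0,0,0],[0,0,-0.15,0,0,0],[0,0,-0.18,0,0,0],[0,0.04,-0.2,0,0,0],[0,0.08,-0.2,0,0,0],[0,0.12,-0.2,0,0,0]]]' | grep -E "pos|t_force"
python3 -m crank '[[[0,0.04,0,0,0,0],[0,0.08,0,0,0,0],[0,0.12,0,0,0,0],[0,0.15,0,0,0,0],[0,0.15,0,0,0,0],[0,0.15,0,0,0,0]]]' | grep -E "pos|t_force|clock"
python3 - <<'E'
from h import *
p,d=look('sf',None,'scene');pt,dt=look('tf')
cv2.imwrite('pics/final.png',np.vstack([cv2.resize(p[130:230,250:390],(420,300),interpolation=2),cv2.resize(pt[110:235,80:255],(420,300),interpolation=2)]))
for n,d in(('scene',d),('top',dt)):
    W=cloud(n,d);X=toplate(W);m=(abs(X[...,2]-115)<6)&(abs(X[...,0])<75)&(X[...,1]>-20)&(X[...,1]<152)
    q=X[m];print(n,m.sum(),cv2.minEnclosingCircle(q[:,:2].astype(np.float32)) if len(q) else '')
    m=(X[...,0]**2<200)&(X[...,2]>66)&(X[...,2]<90)&(X[...,1]>146)&(X[...,1]<185);print('nose/rod',m.sum())
    k=(abs(W[...,0]-441)<60)&(abs(W[...,1]-372)<45)
    for nm,a,b in(('web',27,38),('base',9,16)):
        r=W[k&(W[...,2]>a)&(W[...,2]<b)];print(nm,len(r),np.median(r,0).round(1) if len(r) else '',cv2.minAreaRect(r[:,:2].astype(np.float32)) if len(r) else '')
E
```

```text
eef_pos: [441.1, 372.9, -5.6]
ft_force: [-1.8, -0.6, 5.5]
eef_pos: [441.0, 372.7, -6.0]
ft_force: [0.2, 0.7, 1.3]
opening: 33.9
eef_pos: [435.8, 494.5, 198.7]
ft_force: [0.3, -0.1, -0.5]
clock: 19.88
eef_pos: [425.7, 644.0, 193.9]
ft_force: [-0.1, -0.0, 0.5]
scene 770 ((-0.4311124086380005, 77.11685943603516), 67.86510467529297)
nose/rod 21
web 31 [448.1 366.8  30.8] ((444.3731689453125, 369.7606201171875), (24.421417236328125, 51.527587890625), 84.56436920166016)
base 110 [454.3 355.9  11.4] ((444.71942138671875, 368.0024108886719), (88.1011962890625, 70.10647583007812), 3.2856476306915283)
top 1256 ((-0.4889970123767853, 78.51509857177734), 67.00335693359375)
nose/rod 48
web 86 [442.1 370.3  32.1] ((442.2710876464844, 370.4696350097656), (54.583011627197266, 17.201744079589844), 4.86276388168335)
base 362 [440.9 362.5  12.1] ((441.0216369628906, 372.2548828125), (89.52278900146484, 113.48767852783203), 87.20508575439453)
```

View pics/final.png

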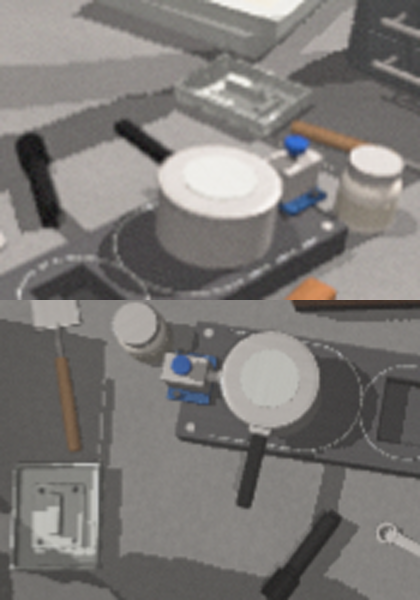

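Final picture: the pot is upright in the lane against the stop, and the bracket is flat in the tray at (55,515) of the lower half. As a last check that the nose is pressed in, I compare profiles along its axis before and after.

Run:
```python
from h import *
g=lambda f:cv2.GaussianBlur(cv2.cvtColor(cv2.imread(f),cv2.COLOR_BGR2GRAY),(1,1),0).astype(np.float32)
y=np.arange(128,176,2.)
for n,a,b in(('top','top0','tf'),('scene','scene0','sf')):
  for z in (85,75):
    pts=[np.array([proj(n,[[*(PC+x*PX+yy*PY),z]])[0] for yy in y],np.float32) for x in (-6,0,6)]
    for f in(a,b):
        print(n,z,f,np.mean([cv2.remap(g(f'pics/{f}.png'),q[:,0][None],q[:,1][None],1)[0] for q in pts],0).astype(int).tolist())
```

```text
top 85 top0 [63, 63, 62, 54, 44, 40, 39, 43, 55, 79, 117, 136, 114, 94, 91, 95, 98, 100, 102, 102, 96, 90, 93, 108]
top 85 tf [173, 173, 173, 173, 174, 174, 174, 175, 180, 186, 187, 174, 155, 142, 125, 111, 105, 105, 107, 107, 101, 95, 98, 112]
top 75 top0 [61, 61, 61, 60, 53, 44, 39, 39, 43, 52, 73, 111, 135, 117, 95, 92, 97, 102, 104, 106, 106, 100, 92, 91]
top 75 tf [174, 173, 173, 173, 173, 173, 173, 174, 176, 181, 187, 190, 178, 158, 143, 128, 117, 110, 109, 111, 110, 105, 97, 96]
scene 85 scene0 [42, 36, 34, 33, 31, 30, 31, 35, 42, 54, 72, 88, 104, 117, 124, 126, 127, 127, 125, 121, 117, 116, 118, 125]
scene 85 sf [234, 233, 233, 232, 232, 232, 231, 229, 227, 227, 226, 226, 226, 226, 226, 227, 228, 229, 225, 219, 208, 188, 165, 152]
scene 75 scene0 [61, 47, 35, 31, 31, 30, 31, 31, 30, 31, 31, 34, 43, 56, 72, 93, 109, 118, 124, 127, 128, 130, 130, 126]
scene 75 sf [229, 228, 229, 229, 229, 229, 228, 228, 228, 228, 228, 227, 226, 226, 226, 226, 226, 226, 227, 228, 230, 228, 222, 213]
```

Run:
```python
from h import *
for n in('scene','top'):
    g=cv2.cvtColor(cv2.imread(f'pics/{n}0.png'),cv2.COLOR_BGR2GRAY);X=toplate(cloud(n,np.load(f'pics/{n}0.npy')))
    m=(g<48)&(abs(X[...,0])<18)&(X[...,2]>57)&(X[...,2]<94)&(abs(X[...,1]-142)<16)
    q=X[m];print(n,m.sum(),np.median(q,0),np.percentile(q[:,1],[5,25,50,75,95]).round(1))
    # same for the knob/housing as a reference between the two pictures
    for f in(f'{n}0','sf' if n=='scene' else 'tf'):
        b=cv2.imread(f'pics/{f}.png').astype(int);Y=toplate(cloud(n,np.load(f'pics/{f}.npy')));k=(b[...,0]-b[...,2]>60)&(abs(Y[...,0])<25)&(Y[...,2]>95)&(abs(Y[...,1]-195)<30)
        print(f,k.sum(),np.median(Y[k],0))
# pot side wall at nose height, scene final
X=toplate(cloud('scene',np.load('pics/sf.npy')));m=(X[...,2]>50)&(X[...,2]<105)&(np.hypot(X[...,0],X[...,1]-78)<80)&(np.hypot(X[...,0],X[...,1]-78)>50)&(X[...,0]>-70);q=X[m][:,:2]
from scipy.optimize import least_squares
for s in(q,): r=least_squares(lambda c:np.hypot(s[:,0]-c[0],s[:,1]-c[1])-65,[0,78],loss='soft_l1');print(len(s),r.x,np.std(r.fun))
X=toplate(cloud('scene',np.load('pics/scene0.npy')));m=(X[...,2]>50)&(X[...,2]<105)&(abs(np.hypot(X[...,0],X[...,1]+108)-65)<15)&(X[...,0]>-70);s=X[m][:,:2]
r=least_squares(lambda c:np.hypot(s[:,0]-c[0],s[:,1]-c[1])-65,[0,-108],loss='soft_l1');print('start',len(s),r.x)
```

```text
scene 43 [  0.52076712 141.10002122  74.02720798] [138.1 140.5 141.1 142.1 143.7]
scene0 31 [  3.83229878 195.37656147 112.6818131 ]
sf 31 [  3.6360411  194.55189299 112.58533599]
top 21 [ -1.54769373 140.67893737  79.31171946] [139.1 139.9 140.7 140.9 142.1]
top0 46 [ -0.35970424 199.85268635 114.05925731]
tf 45 [ -0.92802574 199.54663044 115.21634145]
523 [-1.3236314  78.83746106] 1.4877206506610037
start 557 [  -0.81949559 -105.85502847]
```

Both cameras put the pot's front 2.7–2.8 mm past the nose's free position, so the nose is sprung in with stroke to spare. The lid is within about 1 mm of the lane's centre. Handing in.

```bash
python3 -c "
from rig import *
print(hand_in())"
```

```text
the job is handed in; nothing more can be done
None
```

The job is handed in at about 20 s on the clock: by camera and force, the pot is parked about 1 mm off the lane's centre, pressing the stop in about 3 mm, and the bracket lies flat in the middle of the tray, set down rather than dropped.

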